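# Open the tab-locked shielding-gas valve

### The job

Two shut-off valves with tab-locked collars stand on the welding bench. Open the one that has the glass flow tube beside it: squeeze its two tabs together and, keeping them squeezed, turn the collar anticlockwise (seen from above) until it is fully open at its stop, then let go of it. Leave the valve with the round pressure gauge locked shut.

Things in the scene. Friction and masses are not known exactly. Their poses are not given: they have to be found in the camera images.
- flow_grip (a point): Grip point of the valve to open: on its collar's vertical axis, 112 mm above the bench, midway between two upright black tabs. Axes turn with the collar: z up, y from tab to tab (the line to squeeze along). Each tab is 26 mm wide along x, 6 thick, from 80 to 128 mm high. Outer faces are 60 mm apart free, 40 squeezed: each slides in 10 mm on a spring (3 N at first, 8 N fully in).
- flow_collar (a joint): Angle of that collar, rad: 0 locked, grows anticlockwise from above, 1.22 (70 deg) at the open stop. Friction 0.05 N m; it does not rise. Steel feet on the tabs meet fixed lugs: under 8 deg of play until both tabs are in over 5 mm (a 20 to 30 N grip puts both fully in). Let go past 0.75 rad, the tabs spring out behind the lugs and it stays.
- flow_valve: Its brass body on a grey plate (200 x 90 mm) fixed to the bench; origin on the bench under the collar's axis, z up, x to the glass flow tube (40 mm wide, top 124 mm high, 95 mm from the axis). The locked collar's y axis is 55 deg anticlockwise of this x, the open one's 125. Lugs and feet under the tabs reach 90 mm high, 43 mm from the axis: keep fingertips 94 mm high or more.
- gauge_collar (a joint): Collar angle of the other valve, to be left shut (rad, 0 locked, 1.22 open). Same body, collar, tabs and lock, but a round steel pressure gauge (58 mm across, top 117 mm high) stands 95 mm from the axis in place of the flow tube. The two valves stand side by side, either one on the left.

How it is judged:
At the end, for the whole second after the job is handed in: The collar of the valve with the flow tube stands open and at rest, turned more than 1.0 rad (57 degrees) anticlockwise from locked (the stop is at 70 degrees), and the collar of the valve with the gauge is still locked (turned less than 0.3 rad) (value of joint flow_collar above 1 rad and velocity of joint flow_collar below 0.1 rad/s and value of joint gauge_collar below 0.3 rad); the robot touches nothing.
It fails at once if the valve with the pressure gauge is unlocked and turned (more than 0.3 rad) (value of joint gauge_collar above 0.3 rad).
It also fails if it takes over 38 s, if anything falls off the work surface, if the arm or the gripper's body presses on something with over 40 N, if the wrist force passes 120 N, or if a joint passes its speed limit or range.

### The arm

A 6-joint arm with a two-finger parallel gripper is mounted at the origin on the work surface. World frame = base frame: x ahead of the robot, y to its left, z up, the work surface at z = 0. Lengths are in m, angles in rad, forces in N, time in s.
With the tool pointing down it reaches from about 0.225 to 0.875 m from the base axis. Payload 3.4 kg.
Tool frame: the origin (TCP) lies midway between the tips of the shut fingers; the grasp point (between the pads) lies 19 mm behind it (manip.grasp_offset is the distance from the TCP to the grasp point, in m); x points along the fingers, y is the direction in which the jaws open and shut, and the axes are right-handed (so a half turn about x gives the same grasp; the last joint's range is limited). The gripper opens to 85 mm and grips with 20 to 120 N. Pads are 22 mm wide; open, the fingers measure 114 mm over their backs; the gripper's body (76 mm by 85 mm) begins 54 mm behind the grasp point. The pads swing forward as they close: fully open they stand 13 mm farther back than shut.
Start: joints at [1.01, 0.276, 1.505, -0, 1.361, -0.121], TCP at [0.245, 0.52, 0.206] pointing down, gripper open.
Joint ranges: [-2.89, 2.89], [-0.75, 2.08], [0.22, 2.7], [-1.18, 4.32], [0.11, 2.71], [-2.7, 2.7]. Speed limits (rad/s): [2.57, 2.57, 3.14, 3.14, 3.14, 3.14].

### API

Orientations are given as a unit quaternion [w, x, y, z].
In Python, from rig import manip gives the robot as it stands.
- The arm moves only by the shell command python3 -m creep 'ROWS' [OPENING] [FORCE]. ROWS is a JSON object of lists of equal length, an entry for each row: "delta_pos": the shift along the tool's x, y, z in cm, a list of three; "dr": the turn, a rotation vector about the tool's x, y, z in rad, a list of three. In form: {"delta_pos": [[dx, dy, dz], ...], "dr": [[rx, ry, rz], ...]}. A call has 1 to 10 rows; each row is the pose to reach, as a shift and turn from the pose commanded when the call began, along the tool's axes at that moment; what a row does not reach only later rows make up. A row lasts 1/10 s, in which the tool goes at most 50 mm and 8.59 degrees, less where a joint would pass 70% of its speed; a pose out of reach is approached as far as the arm can. A call with a gripper value outside its range is refused whole. OPENING is the opening, from -1 (shut) to 1 (fully open), set as the call begins (- or left out, the last holds). The fingers move at their own pace and stop on an object; FORCE is the grip in N (left out, the last holds). Time passes only in rows, so rows that repeat a pose let the fingers close. It gives the time, the measured TCP pose, the force and the opening at its end, in the units of the state.
- manip.get_state(): the state, without advancing time (a new reading comes with each control period).
- manip.get_image(name): name is "scene" or "top"; returns a dict with "pixels" (384x512x3 uint8, blue, green, red), "depth" (384x512 float32, m along the optical axis (not along the pixel's ray), 0 where there is no reading), "intrinsics" (3x3 intrinsics, pixels), "rvec" (rotation vector, rad) and "tvec" (3), from world to camera coordinates, as OpenCV has them. Camera axes: x right, y down, z forward; pixel columns grow to the right and rows downward; lengths in m; the calibration is good to about 2 mm. A picture is of the moment at which its call begins.
- manip.sign_off(): hands the job in, once; it reports no verdict.
The state is a dict: "clock": time; "qpos": joint angles; "qd": joint speeds; "effort": joint torques, N m; "position": TCP position; "ee_rot": TCP orientation; "contact_force": force on the tool from outside, world axes, zero at the start; "moment": the same for the moment, N m; "width": finger opening in m.
Only numpy, scipy, OpenCV 4.12 (cv2) and the standard library are available. Lean on these libraries where they do the work, as an engineer would, in place of code of your own. Each camera call takes 0.05 s, during which the arm holds its last target. There are 200 camera calls.

## Working session

There is one attempt and no reset: what is moved stays moved. The work goes in short steps, Python scripts to look and compute and a shell command to move; the robot and the scene stay as the last step left them, time stands still between calls to the robot, and variables do not carry over. Pictures are saved under pics/ and viewed, about 8 in all and at most 12, crops included, and the job is handed in when it is done.

```bash
ls; mkdir -p pics
cat > h.py <<'E'
import numpy as np,cv2
from rig import manip
def cam(n):
    im=manip.get_image(n);R=cv2.Rodrigues(np.array(im['rvec'],float))[0];t=np.array(im['tvec'],float).ravel();K=np.array(im['intrinsics'])
    d=im['depth'];v,u=np.indices(d.shape);c=np.stack([(u-K[0,2])/K[0,0]*d,(v-K[1,2])/K[1,1]*d,d],-1)
    P=(c-t)@R; P[d==0]=np.nan
    return im,P,K,R,t
E
python3 - <<'E'
from h import *
print(manip.get_state())
for n in('top','scene'):
    im,P,K,R,t=cam(n);cv2.imwrite(f'pics/{n}0.png',im['pixels']);np.savez(f'/tmp/{n}0',P=P,K=K,R=R,t=t,px=im['pixels']);print(n,-R.T@t)
E
```

```text
pics
{'clock': 0.0, 'qpos': array([ 1.00998635e+00,  2.76591707e-01,  1.50613121e+00,  7.11713946e-06,
        1.36067306e+00, -1.21015878e-01]), 'qd': array([ 0.00072258, -0.00136293, -0.00083469, -0.00080388,  0.00048898,
       -0.00023347]), 'effort': array([-2.11427810e-03, -4.16764212e+01, -2.45805341e+01, -6.07610968e-05,
        1.11930905e-02, -2.03938242e-05]), 'position': array([0.24451685, 0.51979696, 0.20504238]), 'ee_rot': array([ 0.6898637 ,  0.153641  ,  0.69029468, -0.15484111]), 'contact_force': array([-0.52477917,  0.89790134, -0.0505563 ]), 'moment': array([0.04434271, 0.06512861, 0.02159912]), 'width': 0.08555941439907198}
top [0.43987404 0.01686804 0.99098429]
scene [ 1.23042365 -0.22941723  0.60815693]
```

View pics/top0.png

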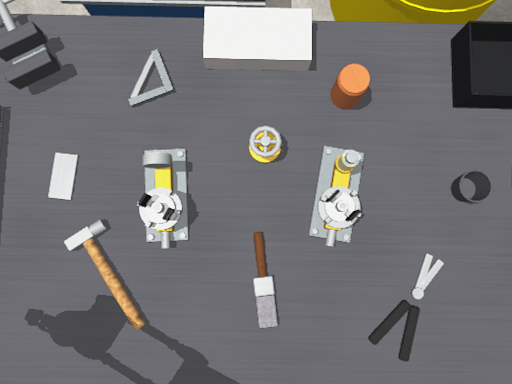

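View pics/scene0.png

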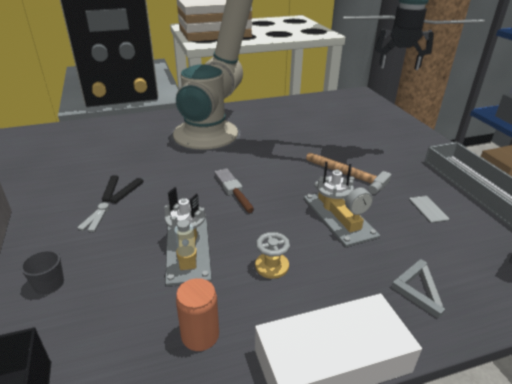

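The top view shows the flow-tube valve on the right (collar about (341,207), tube (350,158)). The gauge valve is on the left (collar (160,208), gauge (157,158)). The scene view agrees. Next I'll measure the right valve.

Run:
```python
from h import *
D=np.load('/tmp/top0.npz');P,px,K,R,t=[D[k] for k in('P','px','K','R','t')]
v,u=np.indices(P.shape[:2])
win=(u>300)&(u<375)&(v>135)&(v<255)
z=P[...,2]
g=px.astype(int).max(2)
# plate: at ~ plate height, bright
pl=win&(z<0.03)&(g>90)&(z>0.0)
pts=P[pl];print('plate',pl.sum(),np.nanmedian(pts[:,2]))
r=cv2.minAreaRect((pts[:,:2]*1000).astype(np.float32));print(r)
tab=win&(z>0.095)
print('high',tab.sum())
for lo,hi in((.08,.095),(.095,.11),(.11,.122),(.122,.135),(.135,.2)):
    for nm,c in(('dark',g<80),('bright',g>=80)):
        m=win&(z>lo)&(z<hi)&c
        if m.sum()>3: print(lo,nm,m.sum(),P[m].mean(0).round(4),u[m].mean().round(1),v[m].mean().round(1))
n,l,s,ce=cv2.connectedComponentsWithStats((win&(z>.115)&(z<.135)).astype(np.uint8))
for i in range(1,n):
    if s[i,4]>4:
        m=l==i;print(i,s[i],P[m].mean(0).round(4),g[m].mean())
x0,y0=300,135
c=cv2.resize(px[135:255,290:390],None,fx=5,fy=5,interpolation=cv2.INTER_CUBIC);cv2.imwrite('pics/c1.png',c)
def proj(p): return cv2.projectPoints(np.array(p,float),cv2.Rodrigues(R)[0],t,K,None)[0].reshape(-1,2)
print(proj([[.4,-.2,.11],[.5,-.2,.11]]))
```

```text
plate 2845 0.00704836305310737
((550.574951171875, -160.99420166015625), (261.29962158203125, 162.43148803710938), 0.4220154881477356)
high 509
0.08 dark 13 [ 0.5068 -0.1545  0.0898] 342.8 211.2
0.08 bright 267 [ 0.5275 -0.1497  0.0863] 340.0 201.0
0.095 dark 14 [ 0.5001 -0.1642  0.1037] 349.1 214.2
0.095 bright 226 [ 0.5661 -0.157   0.1063] 345.5 180.6
0.11 dark 12 [ 0.5082 -0.1465  0.1171] 341.3 209.4
0.11 bright 92 [ 0.5906 -0.1625  0.1161] 349.3 167.4
0.122 dark 62 [ 0.5157 -0.1515  0.1257] 344.7 205.2
0.122 bright 103 [ 0.5884 -0.1617  0.124 ] 349.7 167.9
1 [346 151  13  13 121] [ 0.6096 -0.1662  0.1223] 207.03305785123968
2 [329 190  11  11  47] [ 0.5349 -0.1311  0.1255] 83.44680851063829
3 [349 210  12  11  53] [ 0.4969 -0.1697  0.1247] 65.9622641509434
[[368.54500165 266.56227689]
 [368.1321171  214.39331471]]
```

View pics/c1.png

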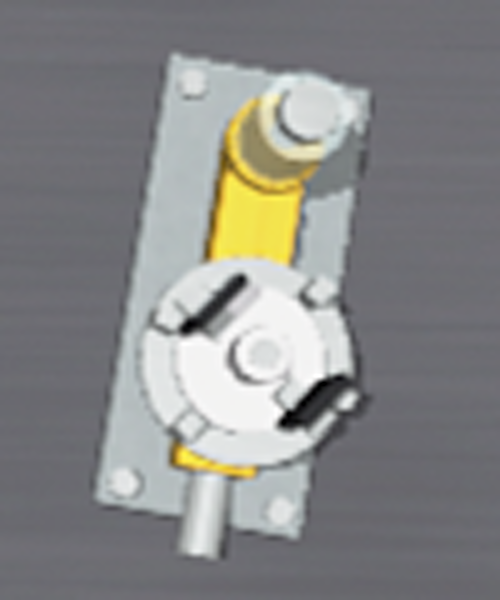

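The tabs' centre is (0.5159, -0.1504), with centre spacing 54.2 mm (expected 54). The tube is 95 mm from the axis at -9.6°, and the tab line at 45.4° is -9.6+55, so the measurements agree. Next I'll work out the approach.

```bash
cat >> h.py <<'E'
from scipy.spatial.transform import Rotation as Ro
def goal(p,a):
    s=manip.get_state();w=s['ee_rot'];R=Ro.from_quat([w[1],w[2],w[3],w[0]])
    c,n=np.cos(a),np.sin(a);T=Ro.from_matrix(np.array([[0,0,-1],[c,n,0],[n,-c,0]]).T)
    print('clk',round(s['clock'],2),'q',np.round(s['qpos'],3),'toolx',R.as_matrix()[:,0].round(3),'jaw deg',np.degrees(np.arctan2(*R.as_matrix()[1::-1,1])).round(1),'w',s['width'])
    print('d cm',(R.inv().apply(np.array(p)-s['position'])*100).round(2),'dr',(R.inv()*T).as_rotvec().round(4),'F',s['contact_force'].round(2))
E
python3 - <<'E'
from h import *
print(manip.grasp_offset)
for a in(45.4,-134.6):goal([.516,-.1504,.2],np.radians(a))
E
```

```text
0.0187
clk 0.1 q [ 1.01   0.277  1.506 -0.     1.361 -0.121] toolx [-0.001 -0.001 -1.   ] jaw deg 64.8 w 0.08565670357654674
d cm [  0.58 -49.09  53.1 ] dr [3.387e-01 1.000e-04 1.700e-03] F [-0.38  0.59  0.04]
clk 0.1 q [ 1.01   0.277  1.506 -0.     1.361 -0.121] toolx [-0.001 -0.001 -1.   ] jaw deg 64.8 w 0.08565670357654674
d cm [  0.58 -49.09  53.1 ] dr [-2.8029e+00 -2.3000e-03  2.0000e-04] F [-0.38  0.59  0.04]
```

```bash
python3 -m creep '{"delta_pos":[[0,-3,3.2],[0,-7,7.6],[0,-11,12],[0,-15,16],[0,-19,20.5],[0,-23,25],[0,-27,29],[0,-31,33.5],[0,-35,38],[0,-39,42]],"dr":[[0.03,0,0],[0.06,0,0],[0.1,0,0],[0.14,0,0],[0.18,0,0],[0.22,0,0],[0.25,0,0],[0.28,0,0],[0.31,0,0],[0.34,0,0]]}' 1 25
python3 -c "
from h import *
goal([.516,-.1504,.2],np.radians(45.4))"
```

```text
clock: 1.1
position: [0.43, 0.0605, 0.2058]
ee_rot: [0.654, 0.269, 0.654, -0.269]
contact_force: [0.3, 0.4, 0.3]
width: 0.0853
clk 1.1 q [-0.021  0.061  1.777  0.     1.303 -0.811] toolx [ 0.  0. -1.] jaw deg 45.2 w 0.08525061123253513
d cm [ 0.58 -8.93 20.95] dr [-0.0027 -0.     -0.0004] F [0.28 0.39 0.29]
```

```bash
python3 -m creep '{"delta_pos":[[0,-2,4],[0,-4,8],[0,-5.5,12],[0,-7,16],[0,-8,19],[0.3,-8.9,20.9],[0.6,-8.9,20.9],[0.6,-8.9,20.9]],"dr":[[0,0,0],[0,0,0],[0,0,0],[0,0,0],[0,0,0],[0,0,0],[0,0,0],[0,0,0]]}'
python3 -c "
from h import *
goal([.516,-.1504,.2],np.radians(45.4))
for n in('top','scene'):
    im=cam(n)[0];cv2.imwrite(f'pics/{n}1.png',cv2.resize(im['pixels'][100:290,260:420] if n=='top' else im['pixels'][80:300,80:340],None,fx=3,fy=3) if n=='scene' else im['pixels'])
"
```

```text
clock: 1.9
position: [0.5147, -0.1469, 0.1988]
ee_rot: [0.653, 0.269, 0.655, -0.269]
contact_force: [-0.4, 0.2, 0.5]
width: 0.0852
clk 1.9 q [-4.090e-01  2.220e-01  1.598e+00  1.000e-03  1.325e+00 -1.199e+00] toolx [-0.003  0.002 -1.   ] jaw deg 45.3 w 0.0852101787050127
d cm [-0.13 -0.16  0.34] dr [-0.0018 -0.0035  0.0004] F [-0.39  0.21  0.49]
```

View pics/scene1.png

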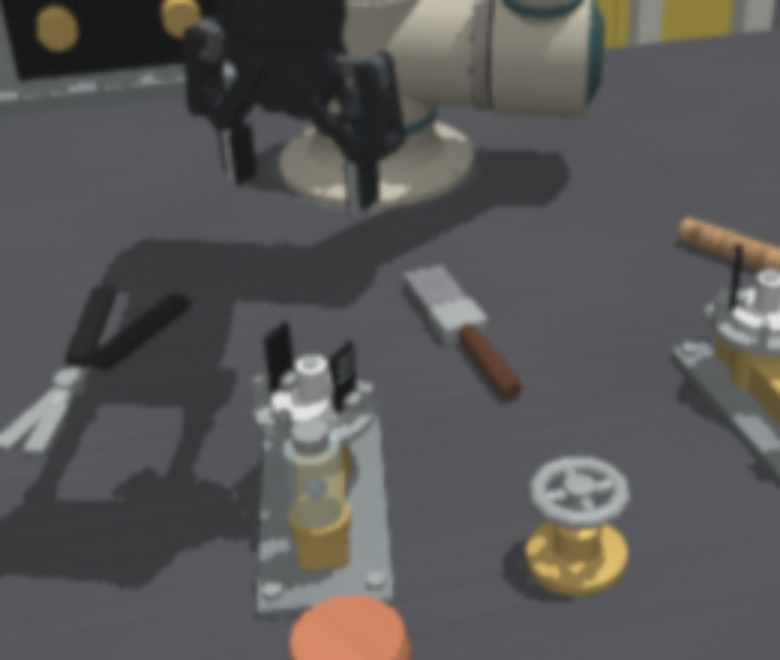

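The fingers are at crop (240,180) and (365,200), which looks high over the tabs at (278,350) and (345,370). Before lowering, I'll compare the reported TCP with the measured finger points.

```bash
python3 -c "
from h import *
im,P,K,R,t=cam('scene')
pr=lambda p: cv2.projectPoints(np.array(p,float),cv2.Rodrigues(R)[0],t,K,None)[0].reshape(-1,2).round(1)
s=manip.get_state()['position'];d=np.array([.7,.71,0])*.043
z=np.array([0,0,.013])
print('exp tips',pr([s+d+z,s-d+z]),'tabs exp',pr([[.5349,-.1311,.128],[.4969,-.1697,.128]]))
for u,v in((159,139),(160,132),(200,147),(203,140),(198,143)):print(u,v,P[v,u].round(4))
# tabs from the scene cam
g=im['pixels'].astype(int).max(2)
m=(g<70)&(P[...,2]>.1)&(P[...,2]<.135)&(abs(P[...,0]-.516)<.06)&(abs(P[...,1]+.15)<.06)
n,l,st,_=cv2.connectedComponentsWithStats(m.astype(np.uint8))
for i in range(1,n):
  if st[i,4]>8:print(st[i],P[l==i].mean(0).round(4))
"
```

```text
exp tips [[199.5 160.7]
 [163.4 150.8]] tabs exp [[193.9 195.4]
 [172.3 188.6]]
159 139 [ 0.4943 -0.1829  0.2446]
160 132 [ 0.4913 -0.1791  0.2575]
200 147 [ 0.5568 -0.1149  0.2483]
203 140 [ 0.561  -0.1091  0.2639]
198 143 [ 0.5579 -0.1182  0.2576]
[168 187  10  17 117] [ 0.5022 -0.1716  0.1152]
[190 194   9  17 106] [ 0.5404 -0.1329  0.1159]
```

View pics/top1.png

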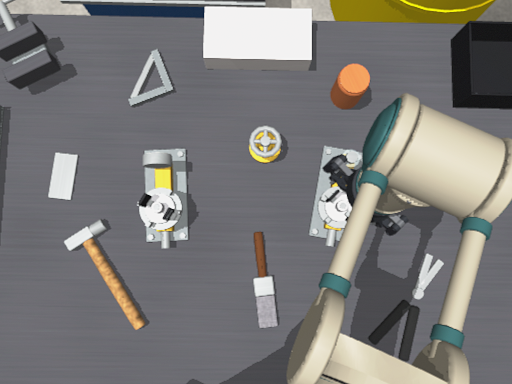

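The measured finger points look about 25–30 mm higher than the reported pose implies. I'll check that properly.

```bash
python3 -c "
from h import *
goal([.516,-.1504,.2],np.radians(45.4))
im,P,K,R,t=cam('scene')
m=(np.hypot(P[...,0]-.516,P[...,1]+.15)<.1)&(P[...,2]>.15)
v,u=np.indices(m.shape)
n,l,st,_=cv2.connectedComponentsWithStats(m.astype(np.uint8))
for i in range(1,n):
  if st[i,4]>5:
    k=l==i;print(st[i],'minz',P[k][:,2].min().round(4))
for sgn,nm in((1,'uphi'),(-1,'lo')):
  k=m&(sgn*((P[...,0]-.516)+(P[...,1]+.15))>.03)
  for lo in np.arange(.19,.31,.01):
    q=k&(P[...,2]>=lo)&(P[...,2]<lo+.01)
    if q.sum():print(nm,lo.round(2),q.sum(),P[q].mean(0).round(4),'rows',v[q].min(),v[q].max())
cv2.imwrite('pics/s2.png',cv2.resize(im['pixels'][90:210,120:240],None,fx=5,fy=5))
"
```

```text
clk 2.05 q [-4.070e-01  2.210e-01  1.597e+00  1.000e-03  1.325e+00 -1.200e+00] toolx [-0.001  0.001 -1.   ] jaw deg 45.4 w 0.08560475148363834
d cm [-0.01 -0.23  0.34] dr [-0.     -0.001  -0.0002] F [-0.17 -0.94 -0.24]
[ 141    0   75  153 6603] minz 0.2376
uphi 0.23 5 [ 0.5538 -0.113   0.2385] rows 149 152
uphi 0.24 40 [ 0.5572 -0.1147  0.2458] rows 144 151
uphi 0.25 52 [ 0.5577 -0.1134  0.2549] rows 140 147
uphi 0.26 63 [ 0.5574 -0.1124  0.2649] rows 134 142
uphi 0.27 41 [ 0.559  -0.1142  0.2741] rows 133 137
uphi 0.28 101 [ 0.5616 -0.1116  0.2862] rows 122 133
uphi 0.29 155 [ 0.5605 -0.109   0.2948] rows 117 130
uphi 0.3 193 [ 0.5526 -0.1159  0.3048] rows 110 124
lo 0.23 10 [ 0.4879 -0.1776  0.2389] rows 138 141
lo 0.24 49 [ 0.4882 -0.1797  0.2454] rows 132 140
lo 0.25 51 [ 0.4886 -0.1803  0.2549] rows 128 136
lo 0.26 59 [ 0.4885 -0.1802  0.265 ] rows 123 132
lo 0.27 54 [ 0.4883 -0.1812  0.2751] rows 120 127
lo 0.28 79 [ 0.4854 -0.1885  0.2853] rows 114 122
lo 0.29 119 [ 0.482  -0.1895  0.2947] rows 107 118
lo 0.3 85 [ 0.4866 -0.1896  0.3052] rows 102 114
```

View pics/s2.png

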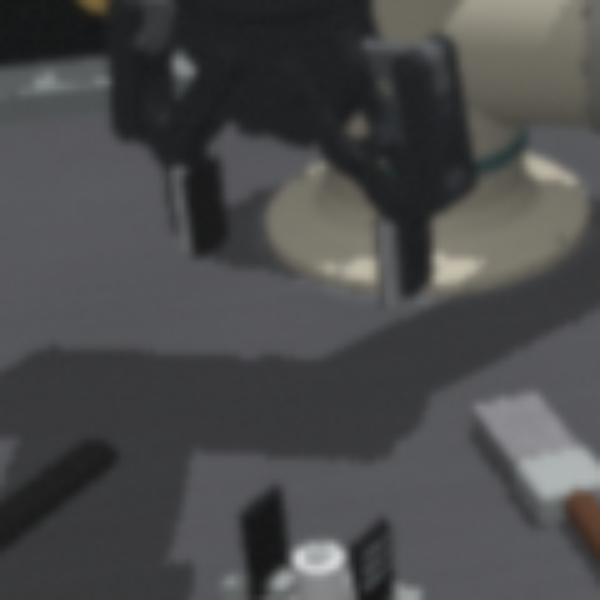

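The arm is settled. The fingertips measure z≈0.238 while the reported pose implies 0.212, so the two disagree by about 26 mm. The horizontal position agrees. I'll go partway down, to a height that is safe by either figure, and compare the tips with the tabs directly.

```bash
python3 -m creep '{"delta_pos":[[1.5,-0.1,0.2],[3,-0.2,0.3],[4.5,-0.2,0.3],[5.5,-0.2,0.3],[5.5,-0.2,0.3],[5.5,-0.2,0.3]],"dr":[[0,0,0],[0,0,0],[0,0,0],[0,0,0],[0,0,0],[0,0,0]]}'
python3 -c "
from h import *
goal([.516,-.1504,.1],np.radians(45.4))
im,P,K,R,t=cam('scene')
v,u=np.indices(P.shape[:2])
for sgn,nm in((1,'uphi'),(-1,'lo')):
  k=(np.hypot(P[...,0]-.516,P[...,1]+.15)<.08)&(sgn*((P[...,0]-.516)+(P[...,1]+.15))>.02)
  for lo in np.arange(.10,.24,.01):
    q=k&(P[...,2]>=lo)&(P[...,2]<lo+.01)
    if q.sum():print(nm,lo.round(2),q.sum(),P[q].mean(0).round(4),'rows',v[q].min(),v[q].max())
cv2.imwrite('pics/s3.png',cv2.resize(im['pixels'][120:240,120:240],None,fx=5,fy=5))
"
```

```text
clock: 2.7
position: [0.5168, -0.151, 0.1454]
ee_rot: [0.654, 0.269, 0.654, -0.269]
contact_force: [0.4, -0.6, -0.6]
width: 0.0855
clk 2.7 q [-0.414  0.263  1.681  0.     1.197 -1.205] toolx [ 0.001 -0.    -1.   ] jaw deg 45.4 w 0.08550201679095552
d cm [ 4.54 -0.02 -0.1 ] dr [-0.0008  0.0005 -0.0003] F [ 0.41 -0.61 -0.56]
uphi 0.1 37 [ 0.5411 -0.1334  0.1055] rows 201 210
uphi 0.11 36 [ 0.5406 -0.1329  0.1151] rows 198 206
uphi 0.12 41 [ 0.5394 -0.1329  0.1252] rows 194 202
uphi 0.18 12 [ 0.5589 -0.1215  0.1871] rows 175 177
uphi 0.19 48 [ 0.5589 -0.1177  0.1953] rows 168 175
uphi 0.2 49 [ 0.5597 -0.1182  0.205 ] rows 165 171
uphi 0.21 49 [ 0.5592 -0.1177  0.2145] rows 161 166
uphi 0.22 36 [ 0.5627 -0.1204  0.2261] rows 153 162
uphi 0.23 135 [ 0.5629 -0.1131  0.2354] rows 148 160
lo 0.1 36 [ 0.5025 -0.1717  0.1049] rows 195 203
lo 0.11 39 [ 0.503  -0.1721  0.1155] rows 191 199
lo 0.12 40 [ 0.5013 -0.1711  0.1252] rows 187 195
lo 0.18 23 [ 0.4897 -0.1827  0.1866] rows 160 166
lo 0.19 50 [ 0.4894 -0.1849  0.1945] rows 156 164
lo 0.2 53 [ 0.4901 -0.1846  0.2052] rows 151 160
lo 0.21 49 [ 0.4897 -0.1851  0.2155] rows 146 155
lo 0.22 57 [ 0.4888 -0.1876  0.2255] rows 142 151
lo 0.23 98 [ 0.4832 -0.1959  0.2361] rows 135 146
```

View pics/s3.png

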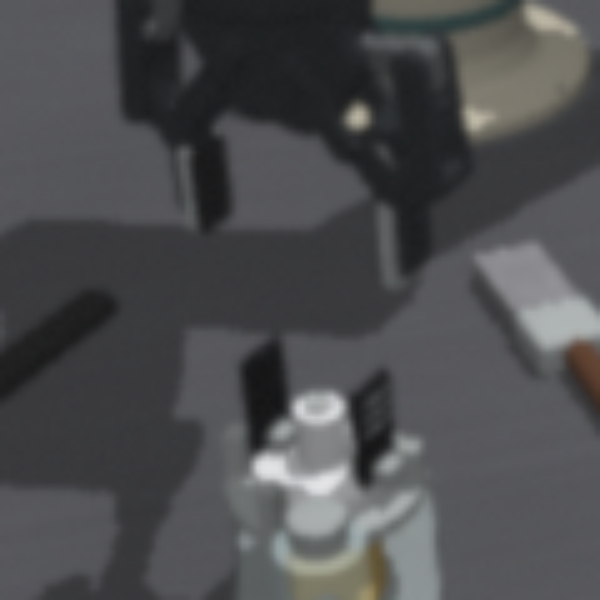

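The gap between tips and tabs is clear in the picture: open tips at crop (205,230) and (400,285), tab tops at (265,345) and (375,375). By vision the tips are at 0.184, so there is a steady offset of about 25 mm from the reported z, and I trust vision relative to the tabs. The fingers straddle the tabs evenly, with the inner face at 42.5 mm. I'll descend in two checked steps.

```bash
python3 -m creep '{"delta_pos":[[1.5,0,-0.1],[3,0,-0.1],[4.5,0,-0.1],[5,0,-0.1],[5,0,-0.1],[5,0,-0.1]],"dr":[[0,0,0],[0,0,0],[0,0,0],[0,0,0],[0,0,0],[0,0,0]]}'
cat > chk.py <<'E'
from h import *
goal([.516,-.1504,.1],np.radians(45.4))
im,P,K,R,t=cam('scene')
for sgn,nm in((1,'uphi'),(-1,'lo')):
  r=sgn*((P[...,0]-.516)*.702+(P[...,1]+.1504)*.712)
  k=(np.hypot(P[...,0]-.516,P[...,1]+.15)<.08)&(r>.02)
  for lo in np.arange(.09,.17,.01):
    q=k&(P[...,2]>=lo)&(P[...,2]<lo+.01)
    if q.sum():
      print(nm,lo.round(2),'n<37:',(q&(r<.037)).sum(),'n>37:',(q&(r>=.037)).sum(),'minz',P[q&(r>=.037)][:,2].min().round(4) if (q&(r>=.037)).any() else '')
import sys
cv2.imwrite(f'pics/{sys.argv[1]}.png',cv2.resize(im['pixels'][120:240,120:240],None,fx=5,fy=5))
E
python3 chk.py s4
```

```text
clock: 3.35
position: [0.5166, -0.1509, 0.0958]
ee_rot: [0.655, 0.269, 0.653, -0.269]
contact_force: [0.2, -0.7, -0.0]
width: 0.0852
clk 3.35 q [-0.414  0.306  1.754  0.     1.079 -1.205] toolx [ 0.002 -0.001 -1.   ] jaw deg 45.3 w 0.08516811881824105
d cm [-0.42 -0.   -0.08] dr [-0.0014  0.0015 -0.0007] F [ 0.19 -0.69 -0.04]
uphi 0.09 n<37: 31 n>37: 2 minz 0.0902
uphi 0.1 n<37: 37 n>37: 0 minz 
uphi 0.11 n<37: 34 n>37: 0 minz 
uphi 0.12 n<37: 40 n>37: 0 minz 
uphi 0.13 n<37: 0 n>37: 10 minz 0.133
uphi 0.14 n<37: 0 n>37: 38 minz 0.1406
uphi 0.15 n<37: 0 n>37: 46 minz 0.15
uphi 0.16 n<37: 0 n>37: 46 minz 0.1604
uphi 0.17 n<37: 0 n>37: 28 minz 0.1702
lo 0.09 n<37: 40 n>37: 0 minz 
lo 0.1 n<37: 37 n>37: 0 minz 
lo 0.11 n<37: 35 n>37: 0 minz 
lo 0.12 n<37: 41 n>37: 0 minz 
lo 0.13 n<37: 0 n>37: 18 minz 0.1336
lo 0.14 n<37: 0 n>37: 48 minz 0.14
lo 0.15 n<37: 0 n>37: 44 minz 0.15
lo 0.16 n<37: 0 n>37: 42 minz 0.1605
lo 0.17 n<37: 0 n>37: 47 minz 0.1701
```

```bash
python3 -m creep '{"delta_pos":[[0.8,0,0],[1.6,0,0],[2.4,0,0],[2.4,0,0],[2.4,0,0]],"dr":[[0,0,0],[0,0,0],[0,0,0],[0,0,0],[0,0,0]]}'
python3 chk.py s5 | grep -E "clk|d cm|0.09|0.1 |0.11"
```

```text
clock: 3.9
position: [0.5156, -0.1505, 0.0704]
ee_rot: [0.654, 0.269, 0.654, -0.269]
contact_force: [-0.5, 0.3, 0.7]
width: 0.0853
clk 3.9 q [-0.414  0.333  1.788  0.     1.022 -1.205] toolx [-0.001  0.    -1.   ] jaw deg 45.3 w 0.08527683095611133
d cm [-2.96  0.03  0.02] dr [-0.0014 -0.001   0.0003] F [-0.51  0.3   0.67]
uphi 0.09 n<37: 34 n>37: 1 minz 0.0912
uphi 0.1 n<37: 33 n>37: 1 minz 0.1094
uphi 0.11 n<37: 31 n>37: 25 minz 0.1104
lo 0.09 n<37: 31 n>37: 0 minz 
lo 0.1 n<37: 37 n>37: 2 minz 0.1088
lo 0.11 n<37: 37 n>37: 34 minz 0.1101
```

View pics/s5.png

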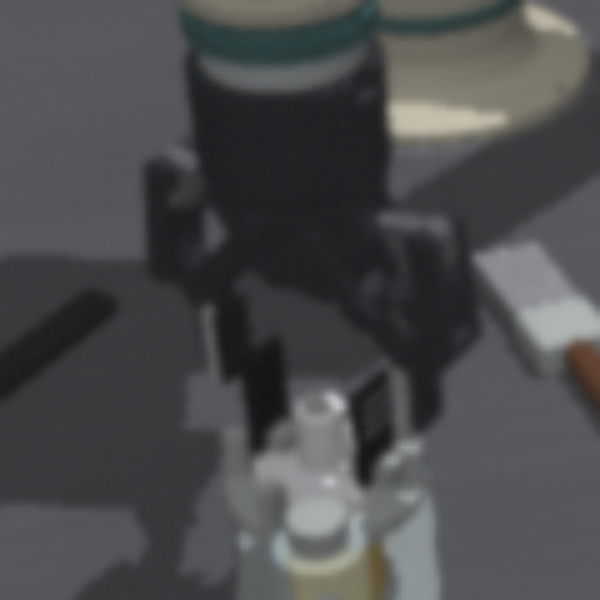

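The picture shows the fingers straddling the tabs, with tips at z≈0.109 and clearance on both sides. Time to close.

```bash
python3 -m creep '{"delta_pos":[[0,0,0],[0,0,0],[0,0,0],[0,0,0],[0,0,0],[0,0,0],[0,0,0],[0,0,0],[0,0,0],[0,0,0]],"dr":[[0,0,0],[0,0,0],[0,0,0],[0,0,0],[0,0,0],[0,0,0],[0,0,0],[0,0,0],[0,0,0],[0,0,0]]}' -1 28
python3 chk.py s6 | grep -E "clk|d cm"
```

```text
clock: 4.95
position: [0.5154, -0.152, 0.0728]
ee_rot: [0.655, 0.267, 0.654, -0.269]
contact_force: [-5.0, -3.7, 10.0]
width: 0.0374
clk 4.95 q [-0.414  0.33   1.786 -0.003  1.025 -1.205] toolx [ 0.    -0.003 -1.   ] jaw deg 45.4 w 0.03744645524920148
d cm [-2.72  0.15 -0.07] dr [-0.      0.0021  0.0021] F [-4.98 -3.65  9.99]
```

View pics/s6.png

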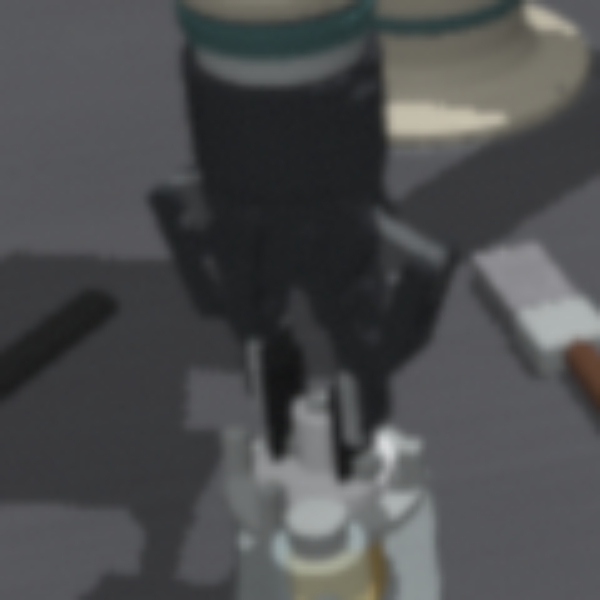

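Width is 37 mm, so both tabs are in, with one finger on each tab in the picture. Now the anticlockwise turn (−x about the tool), slowly.

```bash
python3 -m creep '{"delta_pos":[[0,0,0],[0,0,0],[0,0,0],[0,0,0],[0,0,0],[0,0,0],[0,0,0],[0,0,0],[0,0,0],[0,0,0]],"dr":[[-0.04,0,0],[-0.1,0,0],[-0.16,0,0],[-0.22,0,0],[-0.28,0,0],[-0.34,0,0],[-0.4,0,0],[-0.46,0,0],[-0.52,0,0],[-0.58,0,0]]}'
python3 -c "
from h import *
goal([.516,-.1504,.07],np.radians(115.4));print(manip.get_state()['moment'])"
```

```text
clock: 6.0
position: [0.5153, -0.1522, 0.0728]
ee_rot: [0.704, 0.068, 0.704, -0.071]
contact_force: [-6.1, -3.9, 11.0]
width: 0.0375
clk 6.0 q [-0.415  0.33   1.786 -0.003  1.025 -1.787] toolx [-0.    -0.003 -1.   ] jaw deg 78.7 w 0.037485672176136915
d cm [0.28 0.19 0.03] dr [-6.401e-01 -5.000e-04  3.000e-03] F [-6.09 -3.94 10.98]
[-0.30894209  0.82172955 -0.08602565]
```

```bash
python3 -m creep '{"delta_pos":[[0,0,0],[0,0,0],[0,0,0],[0,0,0],[0,0,0],[0,0,0],[0,0,0],[0,0,0],[0,0,0],[0,0,0]],"dr":[[-0.06,0,0],[-0.13,0,0],[-0.2,0,0],[-0.27,0,0],[-0.34,0,0],[-0.41,0,0],[-0.48,0,0],[-0.55,0,0],[-0.61,0,0],[-0.65,0,0]]}'
python3 chk.py s7|grep -E "clk|d cm"; python3 -c "
from h import *
print(manip.get_state()['moment'])"
```

```text
clock: 7.0
position: [0.5153, -0.1524, 0.0727]
ee_rot: [0.689, -0.16, 0.689, 0.158]
contact_force: [-4.8, -4.0, 10.8]
width: 0.0371
clk 7.0 q [-0.415  0.33   1.786 -0.004  1.025 -2.436] toolx [-0.    -0.003 -1.   ] jaw deg 115.9 w 0.037140087242265946
d cm [-2.73  0.14  0.15] dr [1.231e+00 3.000e-04 3.400e-03] F [-4.81 -4.   10.81]
[-0.47202404  0.79920701 -0.43263737]
```

View pics/s7.png

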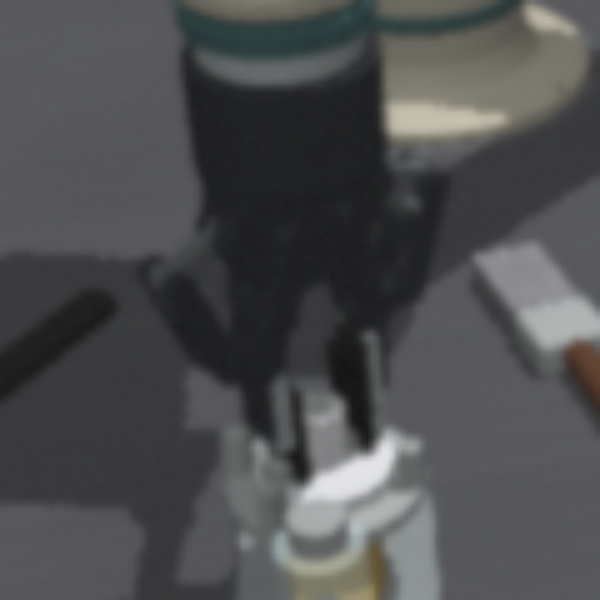

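The tabs have turned with the jaws to 115.9°, and a reaction moment of −0.43 N m at the stop confirms it. I'll release and retreat straight up.

```bash
python3 -m creep '{"delta_pos":[[0,0,0],[0,0,0],[0,0,0],[0,0,0],[0,0,0],[0,0,0],[0,0,0],[0,0,0],[0,0,0],[0,0,0]],"dr":[[0,0,0],[0,0,0],[0,0,0],[0,0,0],[0,0,0],[0,0,0],[0,0,0],[0,0,0],[0,0,0],[0,0,0]]}' 1
python3 -m creep '{"delta_pos":[[-1,0,0],[-2.5,0,0],[-4.5,0,0],[-7,0,0],[-10,0,0],[-13,0,0],[-15,0,0],[-15,0,0],[-15,0,0]],"dr":[[0,0,0],[0,0,0],[0,0,0],[0,0,0],[0,0,0],[0,0,0],[0,0,0],[0,0,0],[0,0,0]]}'
python3 - <<'E'
from h import *
im,P,K,R,t=cam('scene')
g=im['pixels'].astype(int).max(2)
for cx,cy in((.516,-.1504),(.513,.19)):
    m=(g<75)&(P[...,2]>.095)&(P[...,2]<.135)&(np.hypot(P[...,0]-cx,P[...,1]-cy)<.055)
    n,l,st,_=cv2.connectedComponentsWithStats(m.astype(np.uint8))
    c=[P[l==i].mean(0) for i in range(1,n) if st[i,4]>15]
    print(np.round(c,4)); 
    if len(c)==2: print(np.degrees(np.arctan2(c[0][1]-c[1][1],c[0][0]-c[1][0])),np.linalg.norm(c[0]-c[1]))
cv2.imwrite('pics/s8.png',cv2.resize(im['pixels'][110:290,130:400],None,fx=2.9,fy=2.9))
print(manip.get_state()['contact_force'],manip.get_state()['width'])
E
```

```text
clock: 8.05
position: [0.5159, -0.1506, 0.0709]
ee_rot: [0.689, -0.158, 0.689, 0.158]
contact_force: [-0.1, -0.2, -0.4]
width: 0.0854
clock: 8.95
position: [0.5157, -0.1506, 0.2211]
ee_rot: [0.689, -0.158, 0.689, 0.158]
contact_force: [-0.3, 0.3, -0.3]
width: 0.085
[[ 0.5097 -0.1282  0.1132]
 [ 0.5333 -0.1768  0.1137]]
115.86394850511473 0.05402682201196803
[[0.5034 0.1815 0.1162]
 [0.5282 0.229  0.1154]]
-117.50983566523401 0.053646447878517176
[-0.6946581   1.11019955  0.84082071] 0.08558883975401456
```

View pics/s8.png

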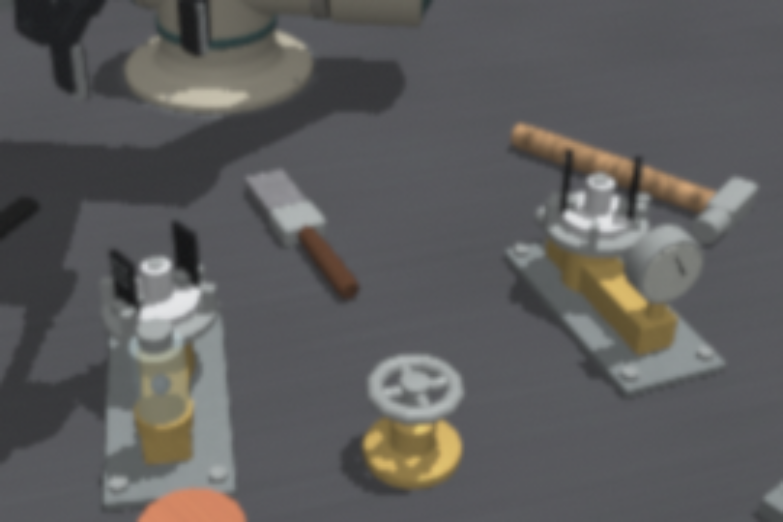

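The picture shows the flow valve's tabs (crop (122,275) and (186,252)) turned and sprung out: 115.9°, 70.5° from locked, 54 mm apart. The gauge valve (collar (598,205)) was not touched, and the gripper is clear.

```bash
python3 -c "
from rig import manip
print(manip.sign_off())"
```

```text
the job is handed in; nothing more can be done
None
```

I opened the valve with the flow tube to its stop, let go of it, and handed the job in at about 9 s of the 38 s allowed. The robot reported no verdict.

- **Flow valve:** I squeezed both tabs at 28 N and turned the collar anticlockwise. A reaction moment of −0.43 N m showed it at the stop. After release, the tabs measured 115.9° against 45.4° when locked, which is 70.5° or about 1.23 rad. They are 54 mm apart, so fully sprung out.
- **Gauge valve:** I never went near it. In the last view its tabs were 54 mm apart, fully out. I did not measure its angle before the job, so I have no before-and-after comparison.
- **Robot:** It ended 15 cm above the valve with the gripper open and about 1.5 N of force, which is sensor noise.
- **One disagreement:** The fingertips stood about 25 mm higher in the camera depth than the reported tool position implied. I set the grasp height from the camera, relative to the tabs, and the grip held there.

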